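Press a gel tray against its casting gasket with a spacer

ROBOT

A 6-joint arm with a two-finger parallel gripper is mounted at the origin on a cart in front of the work surface, level with it; the furniture and walls round the work are solid. World frame = base frame: x ahead of the robot, y to its left, z up, the work surface at z = 0. Lengths are in m, angles in rad, forces in N, time in s.
With the tool pointing down it reaches from about 0.4 to 0.925 m from the base axis. Payload 12.5 kg.
Tool frame: the origin (TCP) lies on the centre line of the jaws, within the pads' length; the fingertips stand 11 mm ahead of it and the grasp point (between the pads) lies 8 mm behind it; z points along the fingers, y is the line along which they close (so a half turn about z gives the same grasp; the last joint's range is limited). The gripper opens to 95 mm and grips with 3 to 60 N. Pads are 20 mm wide; open, the fingers measure 119 mm over their backs; the gripper's body (75 mm by 180 mm) begins 59 mm behind the grasp point.
Start: joints at [1.033, 0.491, 1.559, -0, 1.092, -0.106], TCP at [0.262, 0.568, 0.226] pointing down, gripper open.
Joint ranges: [-3.1, 3.1], [-0.84, 2.19], [0.05, 2.79], [-1.13, 4.28], [0.06, 2.93], [-2.69, 2.69]. Speed limits (rad/s): [2.22, 2.22, 2.79, 3.14, 3.14, 3.14].

INTERFACE

Orientations are given as a 3x3 rotation matrix whose columns are the frame's x, y, z axes.
In Python, from bench import state, read_camera, get_calibration, hand_in, regions_of gives the robot as it stands. The module is installed in compiled form; this text tells all that it offers.
- The arm moves only by the tool play_rows, never from a script. Its argument "steps" is a list of rows, each a list of 7 numbers: the opening, from 0 (shut) to 1 (fully open), then the shift along the tool's x, y, z in cm, then the turn, a rotation vector about the tool's x, y, z in degrees. In form: [[claw, x, y, z, wx, wy, wz], ...]. A call has 1 to 8 rows; each row shifts and turns the commanded pose from where the row before left it, along the tool's axes as they then stand; what a row does not reach is not made up. A row lasts 1/12 s, in which the tool goes at most 41.7 mm and 7.16 degrees, less where a joint would pass 70% of its speed; a pose out of reach is approached as far as the arm can. A call with a gripper value outside its range is refused whole. The fingers move at their own pace and stop on an object; "force" is the grip in N (left out, the last holds). Time passes only in rows, so rows that do not move let the fingers close. It gives the time, the measured TCP pose, the force, the opening and the grip force at its end, in the units of the state.
- state(): the state, without advancing time (a new reading comes with each control period).
- read_camera(name): name is "scene" or "top" or "wrist"; returns (picture, depth): 400x640x3 uint8, blue, green, red; 400x640 float32, m along the optical axis (not along the pixel's ray), 0 where there is no reading.
- get_calibration(name): a dict with "camera_matrix" (3x3 intrinsics, pixels), "R" (3x3) and "t" (3): a world point X has camera coordinates R X + t; the wrist camera has in their place "tool_from_camera" (4x4, takes a point from camera to tool coordinates, whose origin is the TCP and whose axes are the flange's). Camera axes: x right, y down, z forward; pixel columns grow to the right and rows downward; lengths in m; the calibration is good to about 2 mm. A picture is of the moment at which its call begins: read the wrist's pose just before it. get_calibration takes no time and is no camera call.
- hand_in(): hands the job in; it is judged then, once.
Trained networks look in the newest picture that a camera, given by its name, has taken for a name from the list of things; names that differ only in an ending like _2 or _b are one class to them, and where a whole thing is asked for, a point or a joint stands for the part that bears it (a point fixed in the world has none). Each returns a list of dicts, best first, with "confidence" (0 to 1); they miss things now and then, are a little off and sometimes report something else, mostly with a low value. They report only what shows in the picture. A call takes as long as a camera call.
- regions_of(camera, name): "region" (400x640 bool, what is visible of it) and "xy" ([column, row] in pixels, amid what is visible of it).
The state is a dict: "t": time; "joint_pos": joint angles; "dq": joint speeds; "tau": joint torques, N m; "ee_pos": TCP position; "eef_rot": TCP orientation; "wrist_force": force on the tool from outside, world axes, zero at the start; "torque": the same for the moment, N m; "finger_gap": finger opening in m; "grip_force": force on a finger pad.
Only numpy, scipy, OpenCV 4.12 (cv2) and the standard library are available. Lean on these libraries where they do the work, as an engineer would, in place of code of your own. Each camera call takes 0.05 s, during which the arm holds its last target. There are 200 camera calls.

TASK

Seal the gel casting tray: pick up the green spacer by its tab and slide it right down, upright, into the gap between the orange tray and the white front stops, at the one place where the gap is wide enough for it. Then push the tray with the spacer squarely and firmly against the black rubber gasket until its whole open edge is flush and the rubber visibly gives, and finish like that: the spacer still gripped and still pressing, nothing let go. Keep the tray down in the caster and leave the other things on the bench where they are.

Things in the scene. Friction and masses are not known exactly. Their poses are not given: they have to be found in the camera images.
- spacer: green plastic spacer, loose, stands upright, 0.08 kg. Foot block 20 (x) x 36 (y) x 24 mm high; on it, centred, an upright grip tab 14 (x) x 30 (y) mm, from 24 to 68 mm up. Origin: centre of the underside. Pinch the tab from above across its 14 mm; fingertips 33 mm or more above the origin clear all in the caster. Front and back are alike
- caster: dark grey gel caster, fixed, 166 x 218 mm. Origin at bench level under the bed; the bed's top is 6 mm above it. +x points away from the robot, to the gasket on the rear wall (36 mm high); side cheeks 20 mm high, inner faces at y = +-103 mm; in front three white stops, front faces at x = -49 mm, centres at y = +52, 0, -52 mm, in varying order. The tray slides along x between stops and gasket
- stop_slim: thin white front stop, fixed: 12 (x) x 50 (y) x 20 mm high. Origin: middle of its robot-side face's lower edge, on the bed's top; axes as the caster's. Behind it the gap to the tray is 25 to 34 mm at the start, 36 mm when the tray touches the gasket (spacer centre then 38 mm along x from here): only here the 20 mm spacer fits, with about 7 mm free to each side in y
- stop_thick_a: thick white front stop, fixed: 34 (x) x 50 (y) x 20 mm high, origin as for the thin one; behind it the gap is at most 14 mm, too narrow for the spacer
- stop_thick_b: another thick white stop, the same as stop_thick_a
- tray: orange gel tray, loose, lies flat on the caster's bed, 76 (x) x 176 (y) mm, about 0.2 kg; 22 mm high walls on its front (robot side) and its two ends, open at the rear (+x) edge; a black comb lies across it (top 29 mm above the tray's underside, 14 mm behind the centre). Origin: centre of the underside. It starts 3 to 8 mm short of the gasket and a little skew
- tray_edge_left (a point): left end of the tray's open rear edge, 38 mm along x and +86 mm along y from the tray's origin
- tray_edge_right (a point): right end of the tray's open rear edge, 38 mm along x and -86 mm along y from the tray's origin
- gasket_face (a point): middle of the face of the black rubber gasket strip (196 mm long, 22 mm high) on the caster's rear wall; its axes are the caster's, the face looks to -x; at rest it is 75 mm along x from the caster's origin. It moves back with the rubber
- gasket (a joint): how far the gasket is pressed in, m: 0 free, at most 0.006; it gives like a spring of 3 N per mm and springs back. Caster, tray, gasket and the spacer's foot are slippery (friction about 0.2), so a tray that touches with one corner swings flush when pushed on
- bottle_green: small white bottle with green cap, 33 x 33 x 66 mm, bystander; origin under its centre
- label_roll: white label roll, 63 mm across, 26 mm high, bystander; origin under its centre
- tape_roll: beige roll of tape, 98 mm across, 25 mm high, bystander; origin under its centre

How it is judged:
On the way, in this order (a step that is already met when the one before it is completed fails the run):
1. the spacer is lifted in the gripper, 40 mm clear of the bench (height (world z) of spacer above 0.04 m and contact force between the fingers and spacer above 1 N), for 0.1 s.
2. the spacer stands down in the gap behind the thin stop, its underside within 8 mm of the bed (z of spacer in the frame of stop_slim below 0.008 m and x of spacer in the frame of stop_slim between 0.016 and 0.05 m and y of spacer in the frame of stop_slim between -0.016 and 0.016 m and angle between spacer's own z axis and vertical below 0.2 rad and contact force between the fingers and spacer above 1 N), for 0.1 s.
At the end, for the whole second after the job is handed in: Spacer still gripped, upright in the gap behind the thin stop (within 8 mm of the bed, 16 mm of its middle), pressing the tray with over 2 N; gasket in by over 1 mm, both ends of the tray edge within 2.5 mm of it, tray flat and square to the spacer (0.15 rad); bystanders within 30 mm of their start (all of step 2 and contact force between spacer and tray above 2 N and value of joint gasket above 0.001 m and x of each of tray_edge_left, tray_edge_right in the frame of gasket_face above -0.0025 m and angle between the x axis of spacer and the x axis of tray, either way round below 0.15 rad and height (world z) of tray below 0.01 m and angle between tray's own z axis and vertical below 0.04 rad and distance of each of bottle_green, label_roll, tape_roll from where it was at the start of the episode below 0.03 m); the arm keeps its last pose, push and grip.
It fails at once if the tray is lifted or tipped out of the caster (height (world z) of tray above 0.025 m or angle between tray's own z axis and vertical above 0.2 rad).
It fails at once if a bystander is knocked away (distance of any of bottle_green, label_roll, tape_roll from where it was at the start of the episode above 0.03 m).
It also fails if it takes over 45 s, if anything falls off the work surface, if the arm or the gripper's body presses on something with over 40 N, if the wrist force passes 120 N, or if a joint passes its speed limit or range.

## Working session

There is one attempt and no reset: what is moved stays moved. The work goes in short steps, Python scripts to look and compute and a tool call to move; the robot and the scene stay as the last step left them, time stands still between calls to the robot, and variables do not carry over. Pictures are saved under pics/ and viewed, at most 10 in all, crops included, and the job is handed in when it is done.

Besides the shell and the picture viewer there is one more tool, called after ">>>" by a JSON object that holds its "fn" and its "kwargs", one argument or row to a line. play_rows: Moves the arm, as the interface text tells. Its arguments: {"type":"object","properties":{"steps":{"type":"array","items":{"type":"array","items":{"type":"number"}}},"force":{"type":"number"}},"required":["steps"]}

```bash
mkdir -p pics; cat > h.py <<'E'
import numpy as np, cv2
from bench import *
def cloud(cam, depth, st=None):
    c=get_calibration(cam); K=np.array(c["camera_matrix"])
    v,u=np.mgrid[0:400,0:640]
    P=np.stack([(u-K[0,2])/K[0,0]*depth,(v-K[1,2])/K[1,1]*depth,depth],-1)
    if cam=="wrist":
        T=np.array(c["tool_from_camera"]); P=P@T[:3,:3].T+T[:3,3]
        W=P@np.array(st["eef_rot"]).T+np.array(st["ee_pos"])
    else:
        R=np.array(c["R"]);t=np.array(c["t"]).ravel(); W=(P-t)@R
    W[depth<=0]=np.nan
    return W
def project(cam,X):
    c=get_calibration(cam);K=np.array(c["camera_matrix"])
    q=(np.array(c["R"])@np.asarray(X).T).T+np.array(c["t"]).ravel(); q=q@K.T
    return q[:,:2]/q[:,2:]
def rect(W,reg,zlo,zhi):
    m=reg&(W[...,2]>zlo)&(W[...,2]<zhi); p=W[m][:,:2]
    if len(p)<8: return None
    r=cv2.minAreaRect((p*1000).astype(np.float32)); return len(p),np.round(r[0],1),np.round(r[1],1),round(r[2],1),np.round(np.median(W[m],0)*1000,1)
E
cat > a.py <<'E'
from h import *
s=state(); print(s["t"],np.round(s["eef_rot"],3).tolist(),s["finger_gap"])
for cam in ["top","scene"]:
    im,d=read_camera(cam); cv2.imwrite(f"pics/{cam}0.png",im); W=cloud(cam,d)
    np.savez(f"{cam}0.npz",W=W,im=im)
    for n in ["spacer","caster","stop_slim","stop_thick_a","tray","gasket_face","bottle_green","label_roll","tape_roll"]:
        for r in regions_of(cam,n)[:3]:
            print(cam,n,round(r["confidence"],2),np.round(r["xy"]),rect(W,r["region"],-.01,.1))
E
python3 a.py
```

```text
0.0 [[-0.908, 0.419, -0.001], [0.419, 0.908, -0.001], [0.0, -0.001, -1.0]] 0.09506643458347289
top spacer 0.57 [260. 207.] (126, array([519.9, 256.6]), array([33.4, 43.8]), 3.3, array([513.1, 250.7,  33.2]))
top caster 0.71 [371. 189.] (1833, array([ 617.3, -125.7]), array([235.3, 183.1]), 85.7, array([ 611.5, -107.4,   15.1]))
top stop_slim 0.56 [357. 197.] (57, array([553.4, -68. ]), array([46.2, 11.6]), 85.1, array([551.3, -70.8,  26.1]))
top stop_thick_a 0.61 [374. 194.] (167, array([ 559.3, -116.2]), array([49.8, 34.8]), 78.8, array([ 559.2, -116. ,   26.3]))
top stop_thick_a 0.53 [388. 196.] (178, array([ 558.4, -170.2]), array([38.4, 48.7]), 1.1, array([ 556.5, -171.5,   25.8]))
top tray 0.94 [377. 177.] (1177, array([ 624.7, -128.4]), array([175.7,  77. ]), 88.0, array([ 623.9, -129.5,   13. ]))
top tray 0.44 [467. 210.] (127, array([ 510.9, -417.1]), array([27. , 26.1]), 39.4, array([ 508.6, -411.7,   54.8]))
top gasket_face 0.69 [378. 161.] (214, array([ 671.7, -126.7]), array([191. ,  10.7]), 86.7, array([ 670. , -133.4,   27.6]))
top gasket_face 0.4 [377. 173.] (1216, arr
[... 368 characters left out ...]
73.9, -141.5]), array([ 67.8, 259.6]), 4.5, array([ 675.7, -116.4,   30.2]))
scene tray 0.59 [338. 160.] (191, array([ 629.9, -143.1]), array([203.3,  81.9]), 88.4, array([ 637.3, -185.6,   21.7]))
scene gasket_face 0.64 [339. 163.] (146, array([ 637.1, -160.4]), array([134.8,  71.6]), 87.8, array([ 635.9, -191.9,   19.8]))
scene gasket_face 0.52 [332. 167.] (96, array([ 670.6, -128.5]), array([187.9,  21.4]), 86.4, array([ 668.8, -135.5,   26.6]))
scene label_roll 0.52 [365. 137.] (111, array([ 648.9, -435.1]), array([ 60.6, 111.7]), 37.5, array([ 642.9, -415.8,   26.2]))
scene tape_roll 0.78 [261. 276.] (309, array([529.3, 577.9]), array([ 91. , 104.1]), 38.4, array([525.7, 574.6,  22. ]))
```

```bash
python3 - <<'E'
from h import *
im=cv2.imread("pics/top0.png"); c=im[120:270,230:430]; cv2.imwrite("pics/c0.png",cv2.resize(c,(800,600),interpolation=cv2.INTER_CUBIC))
W=np.load("top0.npz")["W"]
sub=np.zeros((400,640),bool); sub[185:230,240:285]=1
print("tab",rect(W,sub,.06,.078),"foot",rect(W,sub,.018,.032))
E
```

```text
tab (45, array([516.8, 252.6]), array([13.4, 28.9]), 13.3, array([517.5, 251.6,  68.8])) foot (26, array([512.4, 248.4]), array([16.3, 36.2]), 43.7, array([512.1, 242.5,  24.2]))
```

View pics/c0.png

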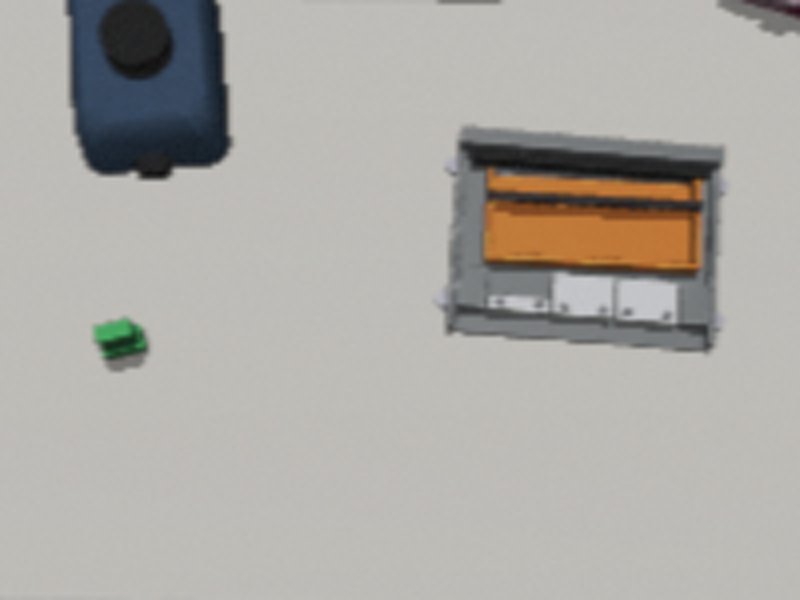

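>>> {"fn": "play_rows", "kwargs": {
  "steps": [
    [1, -3.64, -1.8, 0, 0, 0, 0],
    [1, -3.64, -1.8, 0, 0, 0, 0],
    [1, -3.64, -1.8, 0, 0, 0, 0],
    [1, -3.64, -1.8, 0, 0, 0, 0],
    [1, -3.64, -1.8, 0, 0, 0, 0],
    [1, -3.64, -1.8, 0, 0, 0, 0],
    [1, -3.64, -1.8, 0, 0, 0, 0],
    [1, -3.64, -1.8, 0, 0, 0, 0]
  ]
}}

```text
t: 1.67
ee_pos: [0.4667, 0.3133, 0.2259]
eef_rot: [[-0.908, 0.418, 0.0], [0.418, 0.908, 0.0], [-0.0, 0.0, -1.0]]
wrist_force: [0.3, -0.6, 0.5]
finger_gap: 0.0951
grip_force: 0.0
```

>>> {"fn": "play_rows", "kwargs": {
  "steps": [
    [1, -3.64, -1.8, 0, 0, 0, 0],
    [1, -3.64, -1.8, 0, 0, 0, 0],
    [1, 0, 0, 0, 0, 0, 7],
    [1, 0, 0, 0, 0, 0, 7],
    [1, 0, 0, 0, 0, 0, 7],
    [1, 0, 0, 0, 0, 0, 7],
    [1, 0, 0, 0, 0, 0, 7],
    [1, 0, 0, 0, 0, 0, 7]
  ]
}}

```text
t: 2.33
ee_pos: [0.5169, 0.2518, 0.2257]
eef_rot: [[-0.389, 0.921, 0.0], [0.921, 0.389, 0.0], [0.0, 0.0, -1.0]]
wrist_force: [0.1, 0.7, -0.4]
finger_gap: 0.095
grip_force: 0.0
```

>>> {"fn": "play_rows", "kwargs": {
  "steps": [
    [1, 0, 0, 0, 0, 0, 7],
    [1, 0, 0, 2, 0, 0, 3],
    [1, 0, 0, 0, 0, 0, 0]
  ]
}}

```text
t: 2.58
ee_pos: [0.5159, 0.2515, 0.2034]
eef_rot: [[-0.227, 0.974, -0.003], [0.974, 0.227, -0.001], [-0.0, -0.003, -1.0]]
wrist_force: [0.5, 0.2, -1.4]
finger_gap: 0.0951
grip_force: 0.0
```

```bash
cat > b.py <<'E'
from h import *
s=state(); print(s["t"],np.round(s["ee_pos"],4),np.round(s["eef_rot"],3).tolist())
im,d=read_camera("wrist"); cv2.imwrite("pics/w0.png",im); W=cloud("wrist",d,s)
for r in regions_of("wrist","spacer")[:2]:
    g=cv2.dilate(r["region"].astype(np.uint8),np.ones((9,9)))>0
    print(r["confidence"],r["xy"],"tab",rect(W,g,.06,.075),"foot",rect(W,g,.018,.03))
E
python3 b.py
```

```text
2.5833 [0.5159 0.2515 0.2034] [[-0.227, 0.974, -0.003], [0.974, 0.227, -0.001], [-0.0, -0.003, -1.0]]
0.67 [327.0, 180.5] tab (507, array([516.4, 254.3]), array([13.9, 30.1]), 16.2, array([516.1, 255.3,  67.7])) foot (197, array([516.2, 254.8]), array([20. , 34.9]), 16.0, array([513.1, 265.5,  23.4]))
```

View pics/w0.png

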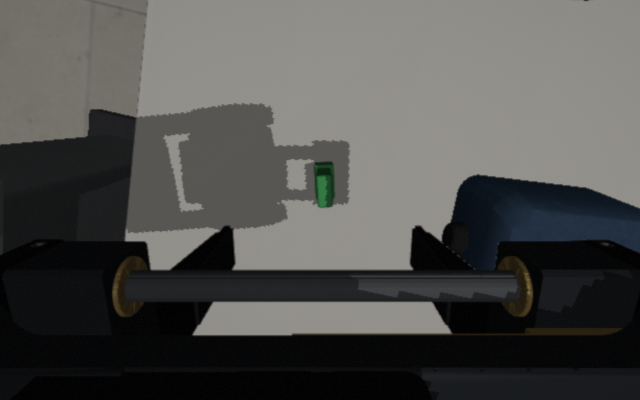

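```bash
python3 - <<'E'
from h import *
z=np.load("top0.npz");W=z["W"]; im=z["im"].astype(int)
m=np.zeros((400,640),bool); m[100:170,240:295]=1
m&=(W[...,2]>.03); p=W[m]
for h in [.03,.06,.1,.15,.2]:
    q=p[p[:,2]>h]; print(h,len(q), q[:,0].min() if len(q) else 0, q[q[:,0].argmin()] if len(q) else 0)
print(p[:,2].max())
E
```

```text
0.03 1826 0.6481645620912904 [0.64816456 0.242576   0.04234139]
0.06 1621 0.6619894177728671 [0.66198942 0.26293942 0.06202495]
0.1 271 0.6957613495730859 [0.69576135 0.24296949 0.10135945]
0.15 0 0 0
0.2 0 0 0
0.13497645504158848
```

>>> {"fn": "play_rows", "kwargs": {
  "steps": [
    [1, 0.26, 0.1, 3, 0, 0, -2.7],
    [1, 0, 0, 3.5, 0, 0, 0],
    [1, 0, 0, 3.5, 0, 0, 0],
    [1, 0, 0, 2.5, 0, 0, 0],
    [1, 0, 0, 2, 0, 0, 0],
    [1, 0, 0, 1.1, 0, 0, 0],
    [1, 0, 0, 0, 0, 0, 0]
  ]
}}

```text
t: 3.27
ee_pos: [0.5168, 0.2544, 0.0482]
eef_rot: [[-0.276, 0.961, -0.002], [0.961, 0.276, -0.001], [-0.0, -0.003, -1.0]]
wrist_force: [-0.1, 0.7, 0.5]
finger_gap: 0.095
grip_force: 0.0
```

>>> {"fn": "play_rows", "kwargs": {
  "steps": [
    [0, 0, 0, 0, 0, 0, 0],
    [0, 0, 0, 0, 0, 0, 0],
    [0, 0, 0, 0, 0, 0, 0],
    [0, 0, 0, 0, 0, 0, 0],
    [0, 0, 0, 0, 0, 0, 0],
    [0, 0, 0, 0, 0, 0, 0],
    [0, 0, 0, 0, 0, 0, 0],
    [0, 0, 0, 0, 0, 0, 0]
  ],
  "force": 40
}}

```text
t: 3.93
ee_pos: [0.5173, 0.2546, 0.0498]
eef_rot: [[-0.275, 0.961, 0.0], [0.961, 0.275, 0.0], [0.0, 0.0, -1.0]]
wrist_force: [-0.1, -0.1, -0.3]
finger_gap: 0.0471
grip_force: 0.0
```

>>> {"fn": "play_rows", "kwargs": {
  "steps": [
    [0, 0, 0, 0, 0, 0, 0],
    [0, 0, 0, 0, 0, 0, 0],
    [0, 0, 0, 0, 0, 0, 0],
    [0, 0, 0, 0, 0, 0, 0],
    [0, 0, 0, 0, 0, 0, 0],
    [0, 0, 0, 0, 0, 0, 0],
    [0, 0, 0, 0, 0, 0, 0],
    [0, 0, 0, 0, 0, 0, 0]
  ]
}}

```text
t: 4.6
ee_pos: [0.5171, 0.2546, 0.0496]
eef_rot: [[-0.275, 0.961, -0.0], [0.961, 0.275, 0.0], [0.0, -0.0, -1.0]]
wrist_force: [0.0, 0.6, -1.2]
finger_gap: 0.0137
grip_force: 40.0
```

>>> {"fn": "play_rows", "kwargs": {
  "steps": [
    [0, 0, 0, -2, 0, 0, 0],
    [0, 0, 0, -3, 0, 0, 0],
    [0, 0, 0, -3.5, 0, 0, 0],
    [0, 0, 0, -3.5, 0, 0, 5],
    [0, 0, 0, -3, 0, 0, 5],
    [0, 0, 0, -2, 0, 0, 5],
    [0, 0, 0, 0, 0, 0, 4.5],
    [0, -2, 0.5, 0, 0, 0, 0]
  ]
}}

```text
t: 5.27
ee_pos: [0.5209, 0.2362, 0.2212]
eef_rot: [[0.065, 0.998, 0.003], [0.998, -0.065, 0.002], [0.002, 0.003, -1.0]]
wrist_force: [-0.7, -0.1, -1.0]
finger_gap: 0.0136
grip_force: 40.0
```

>>> {"fn": "play_rows", "kwargs": {
  "steps": [
    [0, -3.7, 1, 0, 0, 0, 0],
    [0, -3.7, 1, 0, 0, 0, 0],
    [0, -3.7, 1, 0, 0, 0, 0],
    [0, -3.7, 1, 0, 0, 0, 0],
    [0, -3.7, 1, 0, 0, 0, 0],
    [0, -3.7, 1, 0, 0, 0, 0],
    [0, -3.7, 1, 0, 0, 0, 0],
    [0, -3.7, 1, 0, 0, 0, 0]
  ]
}}

```text
t: 5.93
ee_pos: [0.5825, -0.068, 0.2197]
eef_rot: [[0.062, 0.998, 0.0], [0.998, -0.062, 0.0], [0.0, 0.0, -1.0]]
wrist_force: [0.8, 0.0, -0.8]
finger_gap: 0.0138
grip_force: 40.0
```

>>> {"fn": "play_rows", "kwargs": {
  "steps": [
    [0, -3.7, 1, 0, 0, 0, 0],
    [0, -3.7, 1, 0, 0, 0, 0],
    [0, -2, 0.5, 0, 0, 0, 0],
    [0, 0, 0, 0, 0, 0, 0],
    [0, 0, 0, 0, 0, 0, 0],
    [0, 0, 0, 0, 0, 0, 0]
  ]
}}

```text
t: 6.43
ee_pos: [0.6013, -0.1608, 0.2194]
eef_rot: [[0.062, 0.998, -0.001], [0.998, -0.062, 0.0], [0.0, -0.001, -1.0]]
wrist_force: [-0.1, 0.8, -0.9]
finger_gap: 0.0138
grip_force: 40.0
```

```bash
cat > c.py <<'E'
from h import *
s=state(); print(s["t"],np.round(s["ee_pos"],4),np.round(s["eef_rot"],3).tolist())
im,d=read_camera("wrist"); cv2.imwrite("pics/w1.png",im); W=cloud("wrist",d,s); np.savez("w1.npz",W=W,im=im)
for n in ["spacer","stop_slim","stop_thick_a","tray","gasket_face"]:
  for r in regions_of("wrist",n)[:3]:
    g=r["region"]
    print(n,round(r["confidence"],2),np.round(r["xy"]),rect(W,g,.0,.05),"top",rect(W,g,.022,.032))
E
python3 c.py
```

```text
6.4333 [ 0.6013 -0.1608  0.2194] [[0.062, 0.998, -0.001], [0.998, -0.062, 0.0], [0.0, -0.001, -1.0]]
spacer 0.73 [324. 232.] None top None
stop_thick_a 0.88 [284. 191.] (1437, array([ 557.8, -171.1]), array([49.3, 33.8]), 86.6, array([ 558. , -169.8,   25.8])) top (1400, array([ 557.8, -171.1]), array([49.3, 33.8]), 86.6, array([ 558. , -170.5,   25.9]))
stop_thick_a 0.67 [283. 143.] (1648, array([ 559.3, -119.4]), array([49.3, 37.3]), 86.4, array([ 561.6, -118.9,   25.8])) top (1571, array([ 560.9, -119.9]), array([48.6, 34. ]), 86.1, array([ 561.1, -119.3,   25.9]))
tray 0.64 [347. 134.] (11159, array([ 625.5, -128.3]), array([176.3,  77.4]), 88.2, array([ 627.6, -113.9,   11.1])) top (1274, array([ 624.5, -128.3]), array([176.2,  75.6]), 88.1, array([593.2, -81.4,  27.7]))
gasket_face 0.83 [384. 135.] (1948, array([ 671.5, -126.6]), array([193.6,   8.7]), 86.3, array([ 670.7, -115.3,   28.3])) top (1611, array([ 671.5, -126.6]), array([193.6,   8.7]), 86.3, array([ 671.3, -115.4,   28.6]))
```

View pics/w1.png

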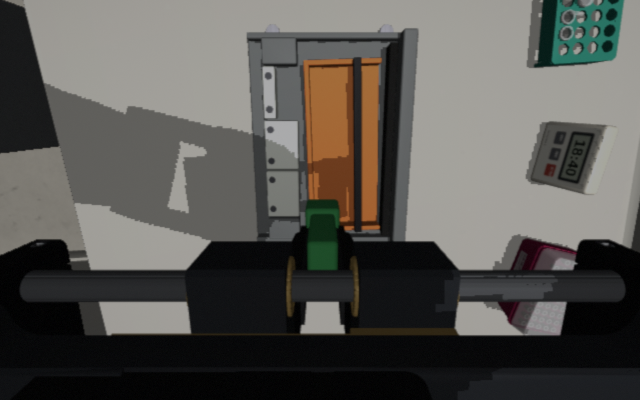

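>>> {"fn": "play_rows", "kwargs": {
  "steps": [
    [0, 3, -1.1, 0, 0, 0, 0],
    [0, 3, -1.1, 0, 0, 0, 0],
    [0, 3, -1.1, 0, 0, 0, 0],
    [0, 0, 0, 3, 0, 0, 0],
    [0, 0, 0, 3.5, 0, 0, 0],
    [0, 0, 0, 3, 0, 0, 0],
    [0, 0, 0, 2.5, 0, 0, 0],
    [0, 0, 0, 0, 0, 0, 0]
  ]
}}

```text
t: 7.4
ee_pos: [0.5723, -0.0686, 0.0956]
eef_rot: [[0.061, 0.998, -0.006], [0.998, -0.061, 0.002], [0.001, -0.007, -1.0]]
wrist_force: [-0.4, -0.6, -1.4]
finger_gap: 0.0138
grip_force: 40.0
```

>>> {"fn": "play_rows", "kwargs": {
  "steps": [
    [0, 0, 0, 0, 0, 0, 0],
    [0, 0, 0, 0, 0, 0, 0],
    [0, 0, 0, 0, 0, 0, 0]
  ]
}}

```text
t: 7.65
ee_pos: [0.5751, -0.0697, 0.1015]
eef_rot: [[0.062, 0.998, 0.003], [0.998, -0.062, -0.001], [-0.0, 0.003, -1.0]]
wrist_force: [-0.0, -0.4, -0.4]
finger_gap: 0.0139
grip_force: 40.0
```

```bash
python3 - <<'E'
from h import *
s=state(); im,d=read_camera("wrist"); cv2.imwrite("pics/w2.png",im); W=cloud("wrist",d,s)
print(np.round(s["ee_pos"],4))
o=np.array([547.2,-67]);a=np.deg2rad(-3.65);ex=np.array([np.cos(a),np.sin(a)]);ey=np.array([-ex[1],ex[0]])
print("tcp in slim",(np.array(s["ee_pos"])[:2]*1000-o)@ex,(np.array(s["ee_pos"])[:2]*1000-o)@ey)
for n in ["stop_slim","tray","spacer"]:
  for r in regions_of("wrist",n)[:2]:
    g=r["region"]; p=W[g]*1000; 
    for lo,hi in [(22,32)] if n!="spacer" else [(43,62),(64,75),(110,118)]:
      q=p[(p[:,2]>lo)&(p[:,2]<hi)]; 
      if len(q)<8: continue
      q=q[:,:2]-o; X=q@ex;Y=q@ey
      print(n,round(r["confidence"],2),r["xy"],lo,len(q),np.percentile(X,[1,50,99]).round(1),np.percentile(Y,[1,50,99]).round(1))
      if n=="tray":
        for y in (0,10,20,30): 
          k=abs(Y-y)<3
          if k.sum()>3: print("  front at y",y,np.percentile(X[k],[2,50]).round(1))
E
```

```text
[ 0.5751 -0.0697  0.1015]
tcp in slim 28.04516012051452 -0.8721187230205273
stop_slim 0.72 [291.2, 202.5] 22 1001 [ 0.   5.6 11.7] [-21.1   4.5  25.2]
stop_slim 0.35 [392.2, 200.0] 22 1283 [ 40.8  62.2 114.3] [-17.2  28.   32.8]
tray 0.68 [392.5, 199.1] 22 1272 [ 40.8  62.8 114.6] [-14.6  28.   32.8]
  front at y 0 [41.3 44. ]
  front at y 10 [41.  43.7]
  front at y 20 [40.8 43.5]
  front at y 30 [42.  76.8]
spacer 0.69 [322.4, 233.6] 43 93 [18.5 27.3 37.1] [15.7 16.6 17. ]
spacer 0.69 [322.4, 233.6] 64 251 [18.1 27.9 37.1] [ 7.9 16.4 17. ]
spacer 0.69 [322.4, 233.6] 110 189 [20.7 27.2 34.1] [ 4.9 13.6 14.2]
```

View pics/w2.png

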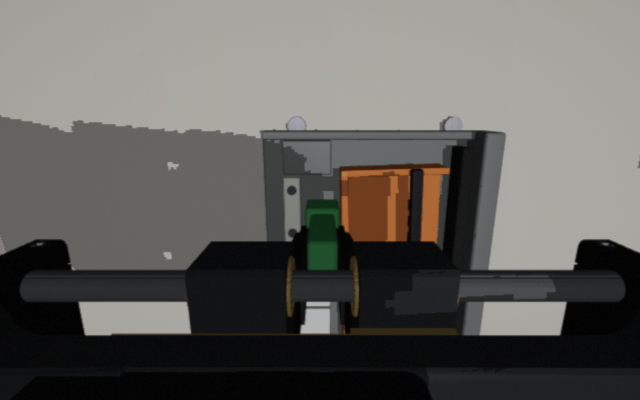

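>>> {"fn": "play_rows", "kwargs": {
  "steps": [
    [0, 0.05, -0.1, 0.3, 0, 0, 0],
    [0, 0, 0, 0.5, 0, 0, 0],
    [0, 0, 0, 0.7, 0, 0, 0],
    [0, 0, 0, 0.7, 0, 0, 0],
    [0, 0, 0, 0.6, 0, 0, 0],
    [0, 0, 0, 0.4, 0, 0, 0],
    [0, 0, 0, 0, 0, 0, 0],
    [0, 0, 0, 0, 0, 0, 0]
  ]
}}

```text
t: 8.52
ee_pos: [0.5732, -0.0689, 0.0673]
eef_rot: [[0.062, 0.998, -0.001], [0.998, -0.062, 0.0], [0.0, -0.001, -1.0]]
wrist_force: [-0.4, -0.6, -0.0]
finger_gap: 0.0138
grip_force: 40.0
```

Spacer bottom is at about 18 mm, below the tray rim, with no contact force. Lowering another 10 mm.

>>> {"fn": "play_rows", "kwargs": {
  "steps": [
    [0, 0, 0, 0.4, 0, 0, 0],
    [0, 0, 0, 0.3, 0, 0, 0],
    [0, 0, 0, 0.2, 0, 0, 0],
    [0, 0, 0, 0.1, 0, 0, 0],
    [0, 0, 0, 0, 0, 0, 0],
    [0, 0, 0, 0, 0, 0, 0]
  ]
}}

```text
t: 9.02
ee_pos: [0.5734, -0.069, 0.0577]
eef_rot: [[0.062, 0.998, 0.0], [0.998, -0.062, 0.0], [0.0, 0.0, -1.0]]
wrist_force: [-0.1, -0.9, -1.3]
finger_gap: 0.0133
grip_force: 40.0
```

>>> {"fn": "play_rows", "kwargs": {
  "steps": [
    [0, 0, 0.2, 0.1, 0, 0, 0],
    [0, 0, 0.2, 0, 0, 0, 0],
    [0, 0, 0.2, 0, 0, 0, 0],
    [0, 0, 0.2, 0, 0, 0, 0],
    [0, 0, 0.2, 0, 0, 0, 0],
    [0, 0, 0.2, 0, 0, 0, 0],
    [0, 0, 0, 0, 0, 0, 0],
    [0, 0, 0, 0, 0, 0, 0]
  ]
}}

```text
t: 9.68
ee_pos: [0.5854, -0.0697, 0.0566]
eef_rot: [[0.062, 0.998, 0.0], [0.998, -0.062, 0.0], [0.0, 0.0, -1.0]]
wrist_force: [-0.1, -0.1, 0.1]
finger_gap: 0.0141
grip_force: 40.0
```

>>> {"fn": "play_rows", "kwargs": {
  "steps": [
    [0, 0, 0.1, 0, 0, 0, 0],
    [0, 0, 0.1, 0, 0, 0, 0],
    [0, 0, 0.1, 0, 0, 0, 0],
    [0, 0, 0, 0, 0, 0, 0],
    [0, 0, 0, 0, 0, 0, 0]
  ]
}}

```text
t: 10.1
ee_pos: [0.5875, -0.0697, 0.0564]
eef_rot: [[0.062, 0.998, -0.002], [0.998, -0.062, 0.001], [0.0, -0.002, -1.0]]
wrist_force: [-5.8, 0.6, 0.3]
finger_gap: 0.0136
grip_force: 40.0
```

Contact with the gasket, about 6 N; pressing about 2 mm further.

>>> {"fn": "play_rows", "kwargs": {
  "steps": [
    [0, 0, 0.1, 0, 0, 0, 0],
    [0, 0, 0.1, 0, 0, 0, 0],
    [0, 0, 0, 0, 0, 0, 0],
    [0, 0, 0, 0, 0, 0, 0],
    [0, 0, 0, 0, 0, 0, 0],
    [0, 0, 0, 0, 0, 0, 0]
  ]
}}

```text
t: 10.6
ee_pos: [0.5887, -0.0697, 0.0562]
eef_rot: [[0.062, 0.998, -0.004], [0.998, -0.062, 0.001], [0.001, -0.004, -1.0]]
wrist_force: [-8.3, 1.1, 1.5]
finger_gap: 0.0137
grip_force: 40.0
```

```bash
cat > e.py <<'E'
from h import *
s=state(); print(s["t"],np.round(s["ee_pos"],4),np.round(s["wrist_force"],1),np.round(s["torque"],2))
o=np.array([547.2,-67]);a=np.deg2rad(-3.65);ex=np.array([np.cos(a),np.sin(a)]);ey=np.array([-ex[1],ex[0]])
print("tcp in slim",(s["ee_pos"][:2]*1000-o)@ex,(s["ee_pos"][:2]*1000-o)@ey)
im,d=read_camera("top"); W=cloud("top",d)
for n in ["tray","gasket_face"]:
    for r in regions_of("top",n)[:1]: print(n,r["confidence"],rect(W,r["region"],.0,.05),rect(W,r["region"],.022,.034))
c=im[130:220,320:440]; cv2.imwrite("pics/t1.png",cv2.resize(c,(800,600),interpolation=cv2.INTER_CUBIC))
E
python3 e.py
```

```text
10.6 [ 0.5887 -0.0697  0.0562] [-8.3  1.1  1.5] [-0.02  1.69 -0.03]
tcp in slim 41.58496376765663 -0.09181786193548706
```

View pics/t1.png

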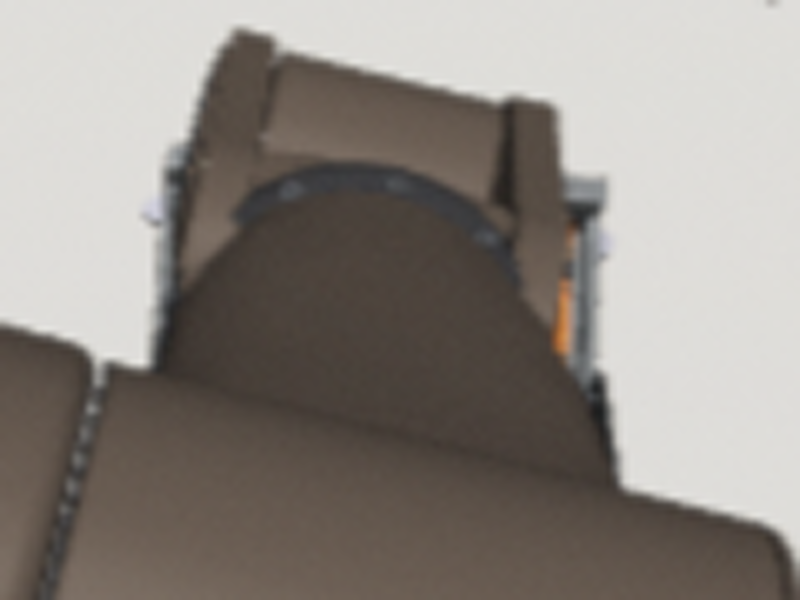

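>>> {"fn": "play_rows", "kwargs": {
  "steps": [
    [0, 0, 0.1, 0, 0, 0, 0],
    [0, 0, 0.1, 0, 0, 0, 0],
    [0, 0, 0, 0, 0, 0, 0],
    [0, 0, 0, 0, 0, 0, 0],
    [0, 0, 0, 0, 0, 0, 0],
    [0, 0, 0, 0, 0, 0, 0]
  ]
}}

```text
t: 11.25
ee_pos: [0.5899, -0.0697, 0.056]
eef_rot: [[0.062, 0.998, -0.006], [0.998, -0.062, 0.001], [0.001, -0.006, -1.0]]
wrist_force: [-11.0, 1.0, 1.4]
finger_gap: 0.0135
grip_force: 40.0
```

```bash
python3 - <<'E'
from h import *
s=state(); im,d=read_camera("wrist"); cv2.imwrite("pics/w3.png",im); W=cloud("wrist",d,s)
o=np.array([547.2,-67]);a=np.deg2rad(-3.65);ex=np.array([np.cos(a),np.sin(a)]);ey=np.array([-ex[1],ex[0]])
for n in ["tray","gasket_face","spacer","stop_slim"]:
  for r in regions_of("wrist",n)[:1]:
    p=W[r["region"]]*1000;q=p[:,:2]-o;X=q@ex;Y=q@ey
    print(n,round(r["confidence"],2),r["xy"],np.nanpercentile(X,[1,50,99]).round(1),np.nanpercentile(Y,[1,99]).round(1),np.nanpercentile(p[:,2],[1,99]).round(1))
    if n=="tray":
      for y in range(-10,40,6):
        k=(abs(Y-y)<3)&(p[:,2]>22)&(X<60)
        if k.sum()>3: print("  front y",y,np.percentile(X[k],[3,50]).round(1))
      # end wall: rear extent
      k=(p[:,2]>24)&(Y>24); print(" end wall x", np.nanpercentile(X[k],[1,99]).round(1), rect(W,r["region"],.023,.03))
E
```

```text
tray 0.84 [403.8, 208.4] [ 52.   91.  126.5] [-58.5  31.6] [ 8.  35.6]
  front y -10 [49.3 49.6]
  front y 2 [55.2 56.1]
  front y 8 [52.2 54.6]
  front y 14 [52.7 54.5]
  front y 20 [52.1 54.4]
  front y 26 [52.  54.8]
  front y 32 [52.  55.9]
 end wall x [ 52.4 126.4] (1576, array([635.6, -89.6]), array([97.5, 75.6]), 86.3, array([624.2, -44. ,  27.7]))
gasket_face 0.91 [468.5, 219.9] [127.1 128.4 134.8] [-62.8  46.2] [ 9.8 30.2]
spacer 0.68 [402.6, 207.5] [ 52.1  91.1 126.7] [-57.6  31.6] [ 8.3 35.6]
stop_slim 0.7 [263.3, 214.7] [ 0.4  7.5 11.9] [-5.6 25.2] [ 9.8 27.4]
```

View pics/w3.png

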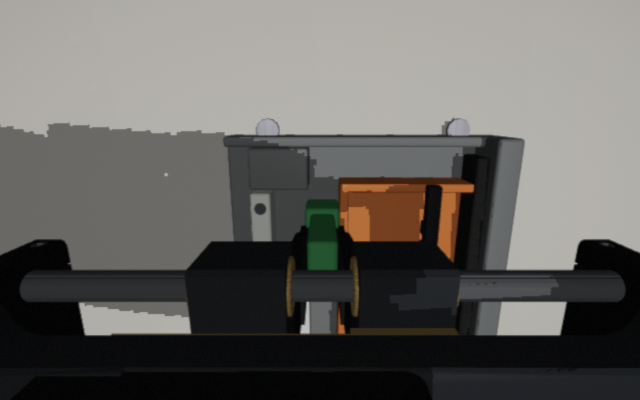

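The picture shows the tray's rear edge (column ~470) against the gasket and the spacer (322, 225) pressing on its front. The tray's measured yaw matches the caster's, and the gasket is in about 3 mm at 11 N.

```bash
python3 -c "
from bench import *
print(hand_in())"
```

```text
the job is handed in; nothing more can be done
None
```

I handed the job in with the spacer down behind the thin stop and still gripped at 40 N. It presses the tray square and flush against the gasket with about 11 N, and the rubber is in by about 3 mm; the hand-in returned no verdict.

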